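# Line up a manifold cover with a drift pin and fit its second bolt

### The arm

A 6-joint arm with a two-finger parallel gripper is mounted at the origin on the work surface. World frame = base frame: x ahead of the robot, y to its left, z up, the work surface at z = 0. Lengths are in m, angles in rad, forces in N, time in s.
With the tool pointing down it reaches from about 0.2 to 0.875 m from the base axis. Payload 3.4 kg.
Tool frame: the origin (TCP) lies at the very end of the fingers, on their centre line; the grasp point (between the pads) lies 19 mm behind it (manip.grip_depth is the distance from the TCP to the grasp point, in m); y points along the fingers, x is the direction in which the jaws open and shut, and the axes are right-handed (so a half turn about y gives the same grasp; the last joint's range is limited). The gripper opens to 94 mm and grips with 3 to 60 N. Pads are 16 mm wide; open, the fingers measure 119 mm over their backs; the gripper's body (75 mm by 177 mm) begins 78 mm behind the grasp point.
Start: joints at [-1.418, 0.276, 1.505, -0, 1.361, -0.121], TCP at [0.155, -0.554, 0.205] pointing down, gripper open.
Joint ranges: [-2.89, 2.89], [-0.75, 2.08], [0.22, 2.7], [-1.18, 4.32], [0.11, 2.71], [-2.7, 2.7]. Speed limits (rad/s): [2.57, 2.57, 3.14, 3.14, 3.14, 3.14].

### API

Orientations are given as [roll, pitch, yaw] about the fixed x, y, z axes, in that order (R = Rz(yaw) Ry(pitch) Rx(roll)).
In Python, from station import manip, imaging, ticket gives the robot as it stands.
- The arm moves only by the tool servo_tool, never from a script. Its argument "plan" is a list of rows, each a list of 5 numbers: the opening, from 0 (shut) to 1 (fully open), then the shift along the tool's x, y, z in mm, then the turn about the tool's y in rad. A call has exactly 8 rows; each row shifts and turns the commanded pose from where the row before left it, along the tool's axes as they then stand; what a row does not reach is not made up. A row lasts 1/8 s, in which the tool goes at most 62.5 mm and 10.7 degrees, less where a joint would pass 70% of its speed; a pose out of reach is approached as far as the arm can. A call with a gripper value outside its range is refused whole. The fingers move at their own pace and stop on an object; "newtons" is the grip in N (left out, the last holds). Time passes only in rows, so rows that do not move let the fingers close, or fill a call up. It gives the time, the measured TCP pose, the force and the opening at its end, in the units of the state.
- manip.read_state(): the state, without advancing time (a new reading comes with each control period).
- imaging.get_image(name): name is "scene" or "top" or "wrist"; returns a dict with "image" (384x512x3 uint8, blue, green, red), "range_z" (384x512 float32, m along the optical axis (not along the pixel's ray), 0 where there is no reading), "fx", "fy", "cx", "cy" (pixels), "world_from_camera" (4x4, takes a point from camera to world coordinates). Camera axes: x right, y down, z forward; pixel columns grow to the right and rows downward; lengths in m; the calibration is good to about 2 mm. The wrist camera is an equidistant fisheye: a pixel r from the principal point sees the ray r / f radians off the axis. A picture is of the moment at which its call begins.
- ticket.hand_in(): hands the job in, once; it reports no verdict.
The state is a dict: "time": time; "qpos": joint angles; "dq": joint speeds; "joint_efforts": joint torques, N m; "eef_pos": TCP position; "ee_rot": TCP orientation; "wrist_force": force on the tool from outside, world axes, zero at the start; "moment": the same for the moment, N m; "gripper_width": opening from 0.0 (shut) to 1.0 (fully open).
Only numpy, scipy, OpenCV 4.12 (cv2) and the standard library are available. Lean on these libraries where they do the work, as an engineer would, in place of code of your own. Each camera call takes 0.05 s, during which the arm holds its last target.

### The job

The cover of the gas manifold hangs on its one fitted bolt and sits a few millimetres askew, so its two open holes do not line up with those of the block below. Take the tapered drift pin from the stand and press it down through either open hole until its collar rests on the cover, so that the pin itself draws the cover into line (do not push the cover round with the fingers), then, leaving the pin in, press the loose bolt into the other open hole until its flange rests on the cover, and let go. Press with feeling (25 N is plenty; a contact load over 60 N would mar the manifold) and leave everything else on the bench where it is.

Things in the scene. Friction and masses are not known exactly. Their poses are not given: they have to be found in the camera images.
- manifold: Fixed aluminium block 120 (its x) x 180 (its y) x 50 mm high, brass ports on its two ends. Origin at the centre of its underside, z up. Two vertical through holes of 14 mm diameter at x = -30 mm, y = +55 and -55 mm in its frame, seen from above through the cover. The cover on it also carries a flat disc (32 mm across, 4 mm high, no hole) near the middle of the -x edge
- cover (a joint): Steel cover plate 120 x 180 x 10 mm lying on the block, its top 60 mm above the bench. It turns about a vertical axis at the hexagonal bolt head (20 mm across, 11 mm high) at x = +40 mm, y = 0 in the block's frame, against friction of about 0.7 N m (about 8 N sideways at a hole); it stays where it is left. Value in rad: 0 = cover square on the block, its holes in line with the block's; positive = counter-clockwise from above; starts 0.045 to 0.065
- seat_left (a point): Centre of the block's hole at its +y side, at the block's top face (50 mm above the bench), under the cover. The hole is 14 mm in diameter and 50 mm deep
- seat_right (a point): The same for the block's hole at its -y side
- cover_left (a point): Centre of the cover's 14 mm through hole at the +y side, on the cover's top face (60 mm above the bench); moves with the cover. 4 to 6 mm away, seen from above, from seat_left at the start. The overlap of the two holes is midway between the two centres, 8 to 10 mm wide
- cover_right (a point): The same for the cover's hole at the -y side
- stand: Fixed black plastic block 210 (its x) x 56 (its y) x 58 mm high with three 16 mm sockets at x = -68, 0, +68 mm, y = 0 in its frame; pin, bolt and plug stand in them, in any order, upright, collars resting on its top face. Origin at the centre of its underside
- drift_pin: Tapered steel drift pin, 120 g, 96 mm long. Origin at the centre of its small end, z along its axis towards the grip. Diameter 7.6 mm at the small end (z = 0), growing evenly to 13 mm at z = 30 mm, 13 mm up to z = 52 mm; collar 22 mm in diameter from z = 52 to 56 mm; plain round grip 16 mm in diameter from z = 56 to 96 mm. Fully home its origin is 8 mm above the block's underside. Pressing it through the skew holes takes roughly 5 to 15 N
- bolt: Steel bolt with a tall round head, plain shank (no thread to turn), 130 g, 77 mm long. Origin at the centre of the shank's end, z along its axis towards the head. Shank 12.4 mm in diameter, end tapered from 11.6 to 12.4 mm over the first 3 mm, 40 mm long; flange 26 mm in diameter from z = 40 to 43 mm; round head 22 mm in diameter from z = 43 to 77 mm. Fully home its origin is 20 mm above the block's underside
- plug: brass blanking plug with a SQUARE head 17 x 17 mm, 30 mm tall, standing in the same stand; not needed. Origin at the bottom of its shank
- gauge: digital pressure gauge on a round foot, 150 mm tall, bystander; origin under its foot
- cup: paper cup, 95 mm tall, bystander; origin under its middle
- wrench: open-ended wrench lying flat, 170 mm long, bystander
- collar_ring: brass ring lying flat, 48 mm across, 14 mm thick, bystander
- fitting: small brass fitting, 24 mm across, 38 mm tall, bystander
- carton: white paper box 70 x 100 x 45 mm, bystander
- marker: black pen lying flat, 110 mm long, bystander
Mind the look-alikes: they are no part of the job. Leave any red look-alike of the drift_pin alone.

How it is judged:
On the way, in this order (a step that is already met when the one before it is completed fails the run):
1. the drift pin's end is in a cover hole while the cover is still askew (z of drift_pin in the frame of manifold below 0.057 m and value of joint cover above 0.018 rad and (horizontal distance between drift_pin and cover_left below 0.007 m or horizontal distance between drift_pin and cover_right below 0.007 m)).
2. the drift pin is pressed home and the cover is in line (((z of drift_pin in the frame of manifold below 0.011 m and horizontal distance between drift_pin and seat_left below 0.004 m and angle between drift_pin's own z axis and vertical below 0.06 rad) or (z of drift_pin in the frame of manifold below 0.011 m and horizontal distance between drift_pin and seat_right below 0.004 m and angle between drift_pin's own z axis and vertical below 0.06 rad)) and value of joint cover between -0.02 and 0.02 rad), for 0.2 s.
3. the bolt is home in the other hole, the pin still in ((((z of drift_pin in the frame of manifold below 0.011 m and horizontal distance between drift_pin and seat_left below 0.004 m and angle between drift_pin's own z axis and vertical below 0.06 rad) and (z of bolt in the frame of manifold below 0.023 m and horizontal distance between bolt and seat_right below 0.004 m and angle between bolt's own z axis and vertical below 0.06 rad)) or ((z of drift_pin in the frame of manifold below 0.011 m and horizontal distance between drift_pin and seat_right below 0.004 m and angle between drift_pin's own z axis and vertical below 0.06 rad) and (z of bolt in the frame of manifold below 0.023 m and horizontal distance between bolt and seat_left below 0.004 m and angle between bolt's own z axis and vertical below 0.06 rad)))), for 0.2 s.
At the end, for the whole second after the job is handed in: The pin is home in one hole (collar within 3 mm of the cover, within 4 mm of the hole's centre, within 0.06 rad of upright), the bolt is home in the other (the same tolerances), the cover is within 0.02 rad of square, pin and bolt at rest and let go ((((z of drift_pin in the frame of manifold below 0.011 m and horizontal distance between drift_pin and seat_left below 0.004 m and angle between drift_pin's own z axis and vertical below 0.06 rad) and (z of bolt in the frame of manifold below 0.023 m and horizontal distance between bolt and seat_right below 0.004 m and angle between bolt's own z axis and vertical below 0.06 rad)) or ((z of drift_pin in the frame of manifold below 0.011 m and horizontal distance between drift_pin and seat_right below 0.004 m and angle between drift_pin's own z axis and vertical below 0.06 rad) and (z of bolt in the frame of manifold below 0.023 m and horizontal distance between bolt and seat_left below 0.004 m and angle between bolt's own z axis and vertical below 0.06 rad))) and value of joint cover between -0.02 and 0.02 rad and linear speed of each of drift_pin, bolt below 0.02 m/s); the robot touches nothing.
It fails at once if the manifold or its cover is loaded with more than 60 N (contact force between manifold and anything else above 60 N).
It fails at once if the fingers push the cover (over 5 N) (contact force between the fingers and manifold above 5 N).
It fails at once if another thing on the bench is moved by more than 25 mm (distance of any of plug, gauge, cup, wrench, collar_ring, fitting, carton, marker from where it was at the start of the episode above 0.025 m).
It also fails if it takes over 72 s, if anything falls off the work surface, if the arm or the gripper's body presses on something with over 40 N, if the wrist force passes 120 N, or if a joint passes its speed limit or range.

## Working session

There is one attempt and no reset: what is moved stays moved. The work goes in short steps, Python scripts to look and compute and a tool call to move; the robot and the scene stay as the last step left them, time stands still between calls to the robot, and variables do not carry over. Pictures are saved under pics/ and viewed, and the job is handed in when it is done.

Besides the shell and the picture viewer there is one more tool, called after ">>>" by a JSON object that holds its "op" and its "data", one argument or row to a line. servo_tool: Moves the arm, as the interface text tells. Its arguments: {"type":"object","properties":{"plan":{"type":"array","items":{"type":"array","items":{"type":"number"}}},"newtons":{"type":"number"}},"required":["plan"]}

```bash
ls; mkdir -p pics; cat > h.py <<'E'
from station import manip, imaging, ticket
import numpy as np, cv2
def cast(im,u,v,z):
    T=im["world_from_camera"]; d=np.array([(u-im["cx"])/im["fx"],(v-im["cy"])/im["fy"],1.])
    d=T[:3,:3]@d; o=T[:3,3]; return o+d*(z-o[2])/d[2]
def proj(im,p):
    T=im["world_from_camera"]; c=T[:3,:3].T@(np.array(p)-T[:3,3]); return im["fx"]*c[0]/c[2]+im["cx"],im["fy"]*c[1]/c[2]+im["cy"]
E
python3 - <<'E'
from h import *
print(manip.read_state())
for n in ["scene","top","wrist"]:
    im=imaging.get_image(n); cv2.imwrite(f"pics/{n}0.png",im["image"]); np.save(f"pics/{n}0.npy",im,allow_pickle=True)
    print(n,im["fx"],im["fy"],im["cx"],im["cy"],im["world_from_camera"].round(3).tolist())
E
```

```text
pics
{'time': 0.0, 'qpos': array([-1.41800991e+00,  2.76575045e-01,  1.50607583e+00, -1.63014389e-05,
        1.36069756e+00, -1.21016055e-01]), 'dq': array([-0.00219824,  0.00037408, -0.00028065,  0.00107217,  0.00084789,
       -0.00058376]), 'joint_efforts': array([-5.01931936e-04, -4.04594421e+01, -2.37234414e+01,  7.00558140e-02,
        3.46704852e-02, -1.39029266e-04]), 'eef_pos': array([ 0.1553728 , -0.55304277,  0.20463896]), 'ee_rot': array([-1.57060019,  0.00174486, -1.29699027]), 'wrist_force': array([-0.37462281, -0.62211407,  0.51694517]), 'moment': array([-0.01336872, -0.00383322,  0.02791918]), 'gripper_width': 1.000153796684003}
scene 357.63337931011944 357.63337931011944 258.33937751379307 185.26003114328572 [[-0.029, 0.652, -0.757, 1.225], [0.999, 0.029, -0.013, 0.03], [0.013, -0.757, -0.653, 0.601], [0.0, 0.0, 0.0, 1.0]]
top 405.19591212894215 405.19591212894215 259.0644614557065 193.10048943820038 [[0.025, -0.983, 0.18, 0.354], [-1.0, -0.023, 0.012, 0.002], [-0.008, -0.181, -0.984, 1.294], [0.0, 0.0, 0.0, 1.0]]
wrist 297.3186396354542 297.3186396354542 251.61729142274942 197.88470835260665 [[0.27, -0.925, -0.267, 0.233], [-0.963, -0.26, -0.073, -0.531], [-0.002, 0.277, -0.961, 0.384], [0.0, 0.0, 0.0, 1.0]]
```

View pics/top0.png

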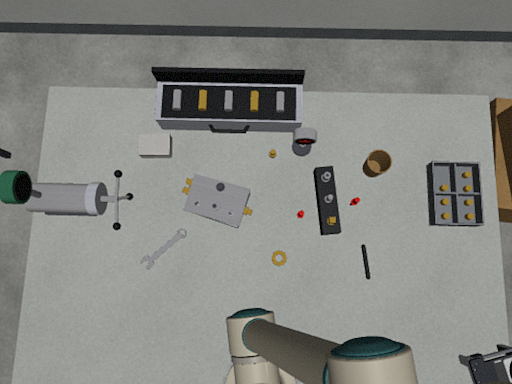

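View pics/scene0.png

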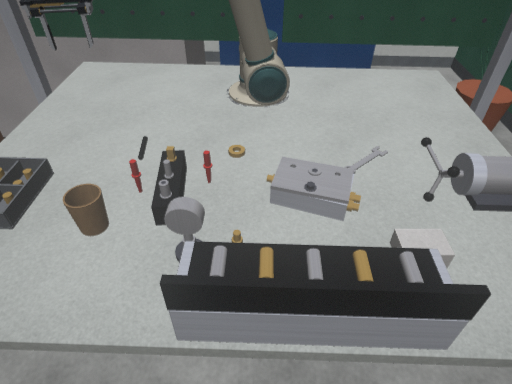

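View pics/wrist0.png

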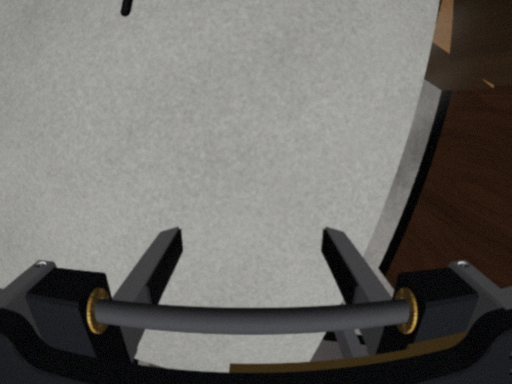

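```bash
python3 - <<'E'
import cv2,numpy as np
a=cv2.imread("pics/top0.png"); s=cv2.imread("pics/scene0.png")
cv2.imwrite("pics/c1.png",cv2.resize(a[155:245,290:370],None,fx=6,fy=6,interpolation=cv2.INTER_CUBIC))
cv2.imwrite("pics/c2.png",cv2.resize(a[165:235,175:260],None,fx=8,fy=8,interpolation=cv2.INTER_CUBIC))
cv2.imwrite("pics/c3.png",cv2.resize(s[140:225,120:220],None,fx=6,fy=6,interpolation=cv2.INTER_CUBIC))
E
```

```text
(no output)
```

View pics/c1.png

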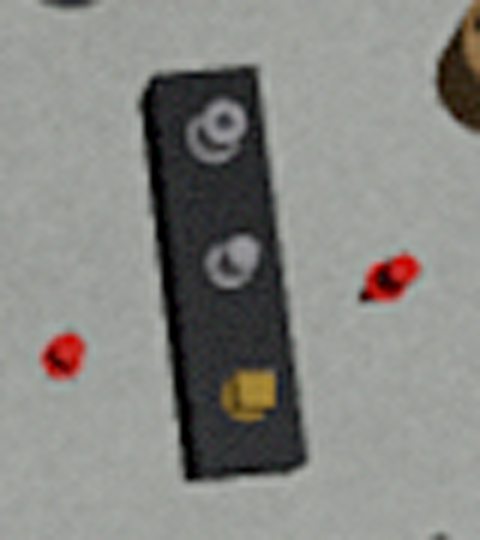

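View pics/c2.png

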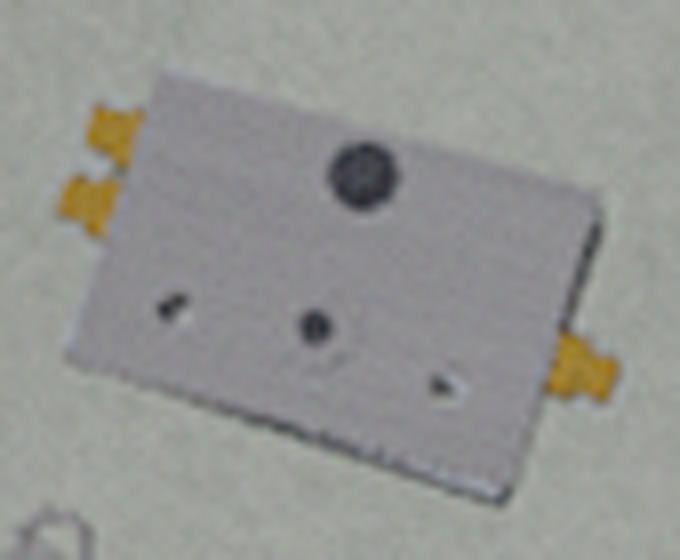

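View pics/c3.png

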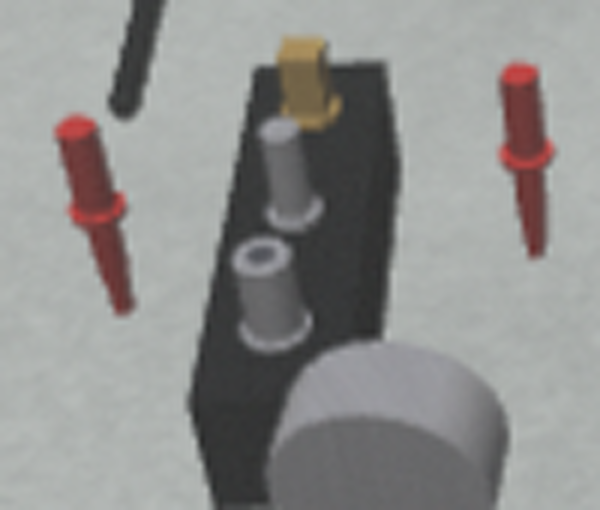

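```bash
python3 - <<'E'
from h import *
im=np.load("pics/top0.npy",allow_pickle=True).item()
c1=lambda x,y:((x+.5)/6+290-.5,(y+.5)/6+155-.5)
c2=lambda x,y:((x+.5)/8+175-.5,(y+.5)/8+165-.5)
print("pin top",cast(im,*c1(245,250),.102)," collar",cast(im,*c1(231,265),.062))
print("bolt top",cast(im,*c1(226,121),.095)," fl",cast(im,*c1(213,137),.061))
print("plug",cast(im,*c1(258,390),.09))
st=[cast(im,*c1(*p),.058)[:2] for p in [(150,78),(257,68),(303,465),(190,478)]]; print("stand",st,np.mean(st,0))
for n,p in dict(hl=(173,305),hr=(440,383),disc=(315,325)).items(): print(n,cast(im,*c2(*p),.06))
print("hex",cast(im,*c2(363,177),.071))
cn=[cast(im,*c2(*p),.06)[:2] for p in [(165,70),(600,195),(500,500),(70,355)]]; print(cn,np.mean(cn,0))
E
```

```text
pin top [ 0.56842488 -0.1964503   0.102     ]  collar [ 0.56762512 -0.19587288  0.062     ]
bolt top [ 0.63559607 -0.18847936  0.095     ]  fl [ 0.63490947 -0.18709454  0.061     ]
plug [ 0.50010727 -0.20441895  0.09      ]
stand [array([ 0.66638782, -0.15484197]), array([ 0.67305345, -0.21066239]), array([ 0.46631598, -0.23237667]), array([ 0.45833628, -0.1751584 ])] [ 0.56602338 -0.19325986]
hl [0.54599024 0.2102289  0.06      ]
hr [0.51816041 0.10604431 0.06      ]
disc [0.53950464 0.15506669 0.06      ]
hex [0.5958513  0.13781604 0.071     ]
[array([0.63882623, 0.21830381]), array([0.59307462, 0.04679772]), array([0.47378324, 0.08144359]), array([0.52558931, 0.24886185])] [0.55781835 0.14885174]
```

```bash
cat >> h.py <<'E'
def go(x,y,z,yaw=None):
    s=manip.read_state(); p=s["eef_pos"]; r=s["ee_rot"]
    w=yaw if yaw is not None else r[2]
    d=np.array([x,y,z])-p
    t=[d[0]*np.cos(w)+d[1]*np.sin(w), -d[2], -d[0]*np.sin(w)+d[1]*np.cos(w)]
    print("t",round(s["time"],2),"pos",p.round(4),"rot",r.round(4),"grip",round(s["gripper_width"],3),"F",s["wrist_force"].round(1))
    print("tool mm",(np.array(t)*1e3).round(1),"turn",round(r[2]-w,3))
E
python3 - <<'E'
from h import *
go(.568,-.196,.19,-1.45)
E
```

```text
t 0.15 pos [ 0.1554 -0.5532  0.2048] rot [-1.5706e+00  1.4000e-03 -1.2970e+00] grip 1.002 F [-0.3 -0.5  0.1]
tool mm [-304.8   14.8  452.6] turn 0.153
```

>>> {"op": "servo_tool", "data": {
  "plan": [
    [0.5,0,0,0,0.153],
    [0.5,-34,0,50,0],
    [0.5,-34,0,50,0],
    [0.5,-34,0,50,0],
    [0.5,-34,0,50,0],
    [0.5,-34,0,50,0],
    [0.5,-34,0,50,0],
    [0.5,-34,0,50,0]
  ],
  "newtons": 30
}}

```text
time: 1.15
eef_pos: [0.4754, -0.2736, 0.2054]
ee_rot: [-1.571, -0.0, -1.45]
wrist_force: [0.8, -0.7, 2.1]
gripper_width: 0.5
```

```bash
python3 - <<'E'
from h import *
go(.568,-.196,.19,-1.45)
E
```

```text
t 1.15 pos [ 0.4754 -0.2736  0.2054] rot [-1.5709e+00 -2.0000e-04 -1.4500e+00] grip 0.5 F [ 0.8 -0.7  2.1]
tool mm [-65.9  15.4 101.2] turn 0.0
```

>>> {"op": "servo_tool", "data": {
  "plan": [
    [0.5,-22,0,34,0],
    [0.5,-22,0,34,0],
    [0.5,-22,0,33,0],
    [0.5,0,15,0,0],
    [0.5,0,20,0,0],
    [0.5,0,0,0,0],
    [0.5,0,0,0,0],
    [0.5,0,0,0,0]
  ]
}}

```text
time: 2.15
eef_pos: [0.5667, -0.1982, 0.1713]
ee_rot: [-1.57, -0.001, -1.451]
wrist_force: [0.4, 0.2, -0.3]
gripper_width: 0.496
```

```bash
cat >> h.py <<'E'
def castw(im,u,v,z):
    T=im["world_from_camera"]; a=(u-im["cx"])/im["fx"]; b=(v-im["cy"])/im["fy"]; r=np.hypot(a,b)
    d=np.array([np.sin(r)*a/r,np.sin(r)*b/r,np.cos(r)]) if r>0 else np.array([0,0,1.])
    d=T[:3,:3]@d; o=T[:3,3]; return o+d*(z-o[2])/d[2]
def projw(im,p):
    T=im["world_from_camera"]; c=T[:3,:3].T@(np.array(p)-T[:3,3]); th=np.arctan2(np.hypot(c[0],c[1]),c[2]); f=np.arctan2(c[1],c[0])
    return im["fx"]*th*np.cos(f)+im["cx"],im["fy"]*th*np.sin(f)+im["cy"]
def snap(n,name,crop=None,k=1):
    im=imaging.get_image(n); np.save(f"pics/{name}.npy",im,allow_pickle=True); a=im["image"]
    if crop: x0,y0,x1,y1=crop; a=a[y0:y1,x0:x1]
    if k!=1: a=cv2.resize(a,None,fx=k,fy=k,interpolation=cv2.INTER_CUBIC)
    cv2.imwrite(f"pics/{name}.png",a); return im
E
python3 - <<'E'
from h import *
go(.568,-.196,.075)
im=snap("wrist","w1"); s=manip.read_state(); print(projw(im,s["eef_pos"]),projw(im,[.568,-.196,.102]))
E
```

```text
t 2.15 pos [ 0.5667 -0.1982  0.1713] rot [-1.5696e+00 -1.0000e-03 -1.4506e+00] grip 0.496 F [ 0.4  0.2 -0.3]
tool mm [-2.  96.3  1.5] turn 0.0
(np.float64(252.06091988486878), np.float64(239.45436610870425)) (np.float64(249.74475118485884), np.float64(205.72218082535755))
```

View pics/w1.png

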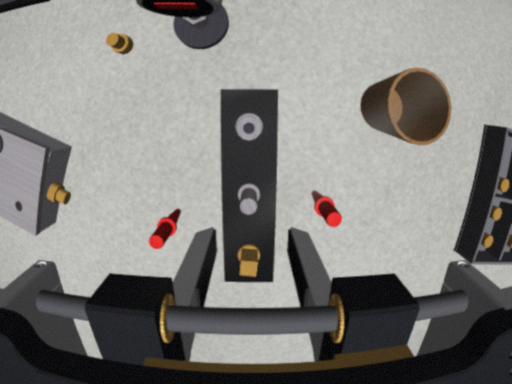

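```bash
python3 - <<'E'
from h import *
im=np.load("pics/w1.npy",allow_pickle=True).item()
a=im["image"][90:290,200:300]; cv2.imwrite("pics/w1c.png",cv2.resize(a,None,fx=3,fy=3,interpolation=cv2.INTER_CUBIC))
g=cv2.cvtColor(im["image"],cv2.COLOR_BGR2GRAY); print(g[196:216,238:262])
E
```

```text
[[127 150 131  86  63  63  64  65  68  69  71  73  71  70  68  65  64  69
   91 139 146 122  78  55]
 [111 139 122  76  66  66  67  71  76  84  88  86  81  76  71  68  66  64
   89 138 142 112  70  53]
 [ 88 126 106  71  61  71  86  94 105 110 125 125 112  99  86  75  71  63
   91 133 133  93  61  57]
 [ 67 103  89  70  77  99 123 130 137 143 149 154 148 139 124 102  83  69
   83 123 111  72  54  53]
 [ 50  73  76  79 101 135 149 157 153 156 157 160 163 160 152 130 108  78
   81 101  84  60  50  55]
 [ 44  51  72 105 130 154 159 160 157 154 157 159 165 165 160 151 131 102
   78  75  61  54  48  51]
 [ 44  53  81 128 149 162 156 161 159 155 158 158 164 165 162 156 148 127
   87  62  53  49  54  54]
 [ 42  55 100 138 158 162 165 159 157 158 157 157 163 165 163 162 157 143
  107  72  53  53  51  55]
 [ 50  65 116 144 156 161 160 162 157 158 158 155 160 161 165 158 158 147
  120  78  56  51  51  50]
 [ 42  76 121 148 155 160 160 163 161 160 160 152 157 163 168 167 160 151
  128  82  57  51  50  52]
 [ 47  73 131 146 154 160 163 163 161 159 156 153 156 158 161 164 162 153
  134  89  56  5
[... 220 characters left out ...]
60  92 138 151 151 155 162 160 165 161 158 155 155 157 161 164 150
  104  63  53  52  49  54]
 [ 47  54  80 124 141 154 154 155 159 159 160 160 158 154 153 156 154 132
   86  59  52  54  55  52]
 [ 41  43  59  96 127 144 151 155 157 161 162 156 156 154 151 145 133 107
   68  56  52  51  54  53]
 [ 43  44  48  64  93 121 142 148 156 158 159 158 153 153 146 125  97  72
   54  50  47  53  51  55]
 [ 45  42  47  49  61  82 106 126 138 150 154 153 145 128 117  91  68  54
   51  53  53  55  53  52]
 [ 47  45  44  49  48  56  66  88 105 112 118 112 102  93  76  61  52  52
   57  52  54  54  53  55]
 [ 47  46  46  47  43  46  46  55  64  68  70  73  66  57  52  47  52  52
   51  52  51  54  53  53]]
```

View pics/w1c.png

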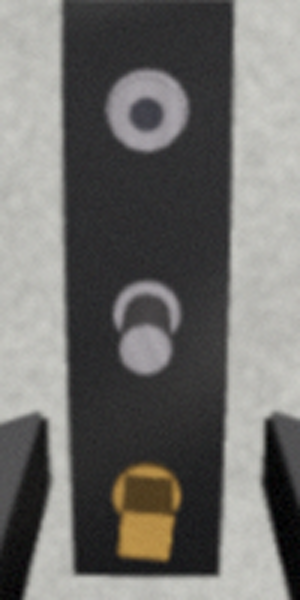

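```bash
python3 - <<'E'
from h import *
im=np.load("pics/w1.npy",allow_pickle=True).item()
p=castw(im,248.3,206.0,.102);print(p,castw(im,248.7,126.5,.095),castw(im,200+146/3-.33,90+312/3,.062))
print(castw(im,52,193,.06),castw(im,18,206,.06))
go(p[0],p[1],.069)
E
```

```text
[ 0.56759386 -0.19477016  0.102     ] [ 0.63594433 -0.18694883  0.095     ] [ 0.56757049 -0.19442037  0.062     ]
[0.54080168 0.03979074 0.06      ] [0.51580435 0.10401237 0.06      ]
t 2.2 pos [ 0.5667 -0.198   0.1713] rot [-1.5696e+00 -1.0000e-03 -1.4505e+00] grip 0.498 F [-0.7 -0.8  0.9]
tool mm [ -3.1 102.3   1.2] turn 0.0
```

>>> {"op": "servo_tool", "data": {
  "plan": [
    [0.5,-3,20,1,0],
    [0.5,0,30,0,0],
    [0.5,0,30,0,0],
    [0.5,0,22,0,0],
    [0.5,0,0,0,0],
    [0.5,0,0,0,0],
    [0.0,0,0,0,0],
    [0.0,0,0,0,0]
  ],
  "newtons": 40
}}

```text
time: 3.2
eef_pos: [0.5677, -0.1947, 0.0694]
ee_rot: [-1.569, -0.001, -1.45]
wrist_force: [1.1, 0.2, -0.9]
gripper_width: 0.323
```

>>> {"op": "servo_tool", "data": {
  "plan": [
    [0.0,0,0,0,0],
    [0.0,0,0,0,0],
    [0.0,0,0,0,0],
    [0.0,0,-10,0,0],
    [0.0,0,-20,0,0],
    [0.0,0,-30,0,0],
    [0.0,0,-30,0,0],
    [0.0,0,0,0,0]
  ]
}}

```text
time: 4.2
eef_pos: [0.5688, -0.1951, 0.161]
ee_rot: [-1.566, -0.003, -1.45]
wrist_force: [-0.4, -0.1, -2.2]
gripper_width: 0.16
```

```bash
python3 - <<'E'
from h import *
im=snap("wrist","w2"); go(.533,.16,.18)
E
```

```text
t 4.25 pos [ 0.5675 -0.1945  0.1591] rot [-1.5693e+00 -1.0000e-03 -1.4500e+00] grip 0.161 F [-0.2 -0.1 -1. ]
tool mm [-356.1  -20.9    8.5] turn 0.0
```

View pics/w2.png

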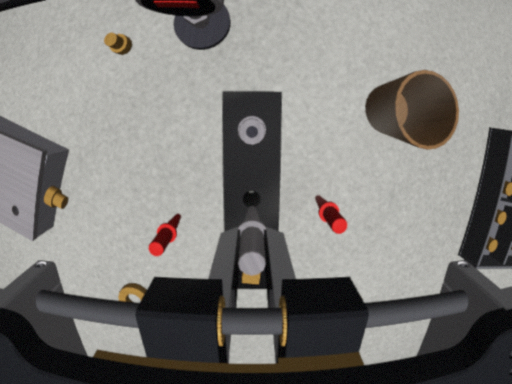

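```bash
python3 - <<'E'
from h import *
go(.546,.210,.18)
im=np.load("pics/w2.npy",allow_pickle=True).item()
s=manip.read_state()["eef_pos"]; print(projw(im,s-[0,0,.063]),projw(im,s-[0,0,.011]))
E
```

```text
t 4.25 pos [ 0.5675 -0.1945  0.1591] rot [-1.5693e+00 -1.0000e-03 -1.4500e+00] grip 0.161 F [-0.2 -0.1 -1. ]
tool mm [-404.1  -20.9   27.4] turn 0.0
(np.float64(251.0450493864428), np.float64(210.48404232646084)) (np.float64(251.13057566717364), np.float64(233.64076561962955))
```

>>> {"op": "servo_tool", "data": {
  "plan": [
    [0.0,0,-21,0,0],
    [0.0,-55,0,4,0],
    [0.0,-60,0,4,0],
    [0.0,-60,0,4,0],
    [0.0,-60,0,4,0],
    [0.0,-60,0,4,0],
    [0.0,-60,0,4,0],
    [0.0,-49,0,3,0]
  ]
}}

```text
time: 5.25
eef_pos: [0.5437, 0.212, 0.1774]
ee_rot: [-1.574, -0.0, -1.449]
wrist_force: [1.1, 0.8, -1.6]
gripper_width: 0.161
```

>>> {"op": "servo_tool", "data": {
  "plan": [
    [0.0,0,10,0,0],
    [0.0,0,0,0,0],
    [0.0,0,0,0,0],
    [0.0,0,0,0,0],
    [0.0,0,0,0,0],
    [0.0,0,0,0,0],
    [0.0,0,0,0,0],
    [0.0,0,0,0,0]
  ]
}}

```text
time: 6.25
eef_pos: [0.5453, 0.2099, 0.1695]
ee_rot: [-1.571, -0.0, -1.45]
wrist_force: [0.3, 0.2, -0.8]
gripper_width: 0.16
```

```bash
python3 - <<'E'
from h import *
im=snap("wrist","w3"); go(.546,.21,.18)
cv2.imwrite("pics/w3c.png",cv2.resize(im["image"][130:290,180:320],None,fx=4,fy=3.75,interpolation=cv2.INTER_CUBIC))
snap("top","t3",(175,165,260,235),8)
E
```

```text
t 6.3 pos [0.5453 0.2099 0.1695] rot [-1.5708e+00 -1.0000e-04 -1.4499e+00] grip 0.159 F [ 0.  -0.4 -1.4]
tool mm [  0.  -10.5   0.7] turn 0.0
```

View pics/w3.png

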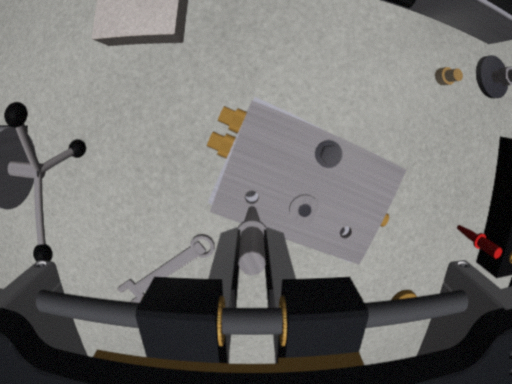

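View pics/w3c.png

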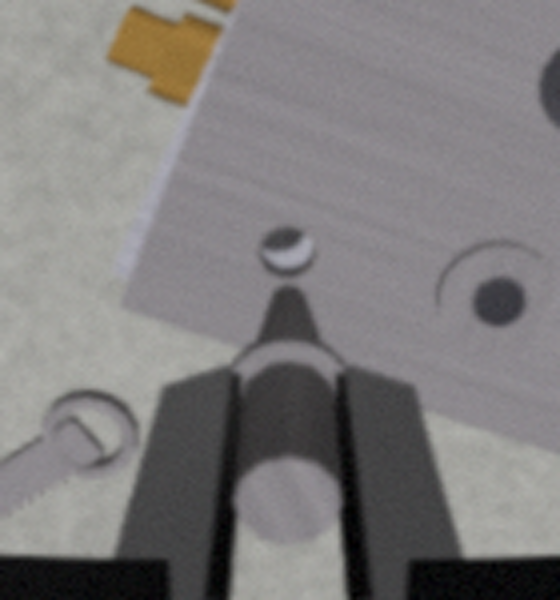

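```bash
python3 - <<'E'
from h import *
im=np.load("pics/w3.npy",allow_pickle=True).item()
a=im["image"][185:222,235:272]; b=im["image"][213:250,327:364]
cv2.imwrite("pics/w3d.png",cv2.resize(np.hstack([a,b]),None,fx=10,fy=10,interpolation=cv2.INTER_CUBIC))
E
```

```text
(no output)
```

View pics/w3d.png

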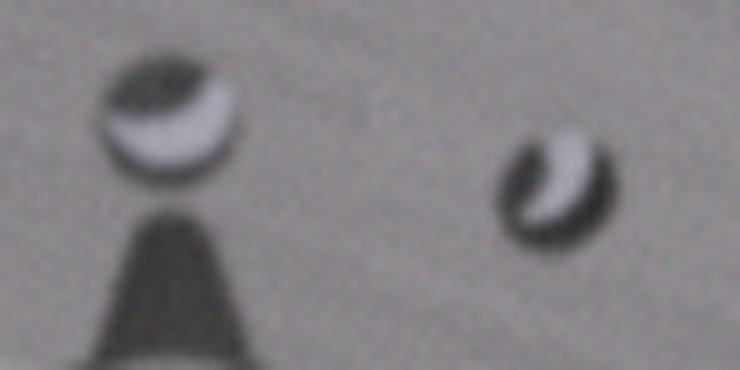

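```bash
python3 - <<'E'
from h import *
from scipy.optimize import least_squares
im=np.load("pics/w3.npy",allow_pickle=True).item()
L=lambda x,y:((x+.5)/10-.5+235,(y+.5)/10-.5+185)
R=lambda x,y:((x-370+.5)/10-.5+327,(y+.5)/10-.5+213)
def arc(pts,f,z,r=.007):
    P=np.array([castw(im,*f(*p),z)[:2] for p in pts])
    return least_squares(lambda c:np.hypot(*(P-c).T)-r,P.mean(0)+[.004,.004]).x
s=manip.read_state()["eef_pos"]
print("tip pix",projw(im,s-[0,0,.0634]))
cl=castw(im,*L(169,121.5),.06)[:2]; cr=castw(im,*R(557,190),.06)[:2]; hx=castw(im,328.5,153.5,.071)[:2]
print("cl",cl,"cr",cr,"d",np.hypot(*(cl-cr)),"hex",hx)
u=(cl-cr)/np.hypot(*(cl-cr)); ang=np.arctan2(u[1],u[0])-np.pi/2
print("cover yaw",ang)
m=(cl+cr)/2; xx=np.array([u[1],-u[0]]); piv=m+.07*xx; print("pivot",piv)
sl=arc([(112,116),(135,114),(165,106),(190,93),(208,74)],L,.05)
sr=arc([(541,140),(549,155),(547,172),(540,190),(527,208)],R,.05)
print("sl",sl,"dist",np.hypot(*(sl-cl)),"sr",sr,np.hypot(*(sr-cr)), np.hypot(*(sl-sr)))
for th in (.045,.055,.065):
    Rt=lambda t:np.array([[np.cos(t),-np.sin(t)],[np.sin(t),np.cos(t)]])
    print(th,"seat",piv+Rt(-th)@(cl-piv),"mid",piv+Rt(-th/2)@(cl-piv))
    print(th,"seatR",piv+Rt(-th)@(cr-piv),"mid",piv+Rt(-th/2)@(cr-piv))
E
```

```text
tip pix (np.float64(252.02713331042006), np.float64(209.42291422326866))
cl [0.54355054 0.21027768] cr [0.51677144 0.10420332] d 0.10940241915399865 hex [0.59843819 0.14236499]
cover yaw -0.24728883370846955
pivot [0.59803156 0.14010617]
sl [0.54792049 0.2138765 ] dist 0.005661093988593201 sr [0.51463508 0.10892212] 0.0051798761218117976 0.11010604009775987
0.045 seat [0.54676235 0.21265746] mid [0.54514306 0.21148563]
0.045 seatR [0.51523862 0.10789514] mid [0.51598426 0.10604061]
0.055 seat [0.54749041 0.21316651] mid [0.54550061 0.21174918]
0.055 seatR [0.51492065 0.10872466] mid [0.51581496 0.10645127]
0.065 seat [0.54822353 0.21366826] mid [0.54585948 0.21201094]
0.065 seatR [0.514611   0.10955733] mid [0.51564771 0.10686277]
```

>>> {"op": "servo_tool", "data": {
  "plan": [
    [0.0,-1.7,0,0.6,0],
    [0.0,0,12,0,0],
    [0.0,0,12,0,0],
    [0.0,0,10,0,0],
    [0.0,0,0,0,0],
    [0.0,0,0,0,0],
    [0.0,0,0,0,0],
    [0.0,0,0,0,0]
  ]
}}

```text
time: 7.35
eef_pos: [0.5459, 0.2117, 0.1358]
ee_rot: [-1.57, 0.0, -1.45]
wrist_force: [-0.2, -0.2, -2.1]
gripper_width: 0.164
```

```bash
python3 - <<'E'
from h import *
im=snap("wrist","w4"); go(.5457,.2116,.12)
a=im["image"][185:235,225:280]; cv2.imwrite("pics/w4d.png",cv2.resize(a,None,fx=12,fy=12,interpolation=cv2.INTER_CUBIC))
s=manip.read_state()["eef_pos"]
f=lambda p:((np.array(p)-[225,185]+.5)*12-.5).round(0)
print("tip",f(projw(im,s-[0,0,.0634])),"front edge", f(projw(im,s-[0,0,.0634]+.0038*np.array([.993,.12,0]))),"cl",f(projw(im,[.54355,.21028,.06])),"mid05",f(projw(im,[.5457,.2119,.05])),"sl",f(projw(im,[.5478,.2134,.05])))
E
```

```text
t 7.4 pos [0.5459 0.2117 0.1358] rot [-1.5701 -0.     -1.45  ] grip 0.167 F [-0.2 -0.6 -1.2]
tool mm [ 0.1 15.8 -0.2] turn 0.0
tip [331. 300.] front edge [331. 249.] cl [346. 280.] mid05 [328. 211.] sl [312. 184.]
```

View pics/w4d.png

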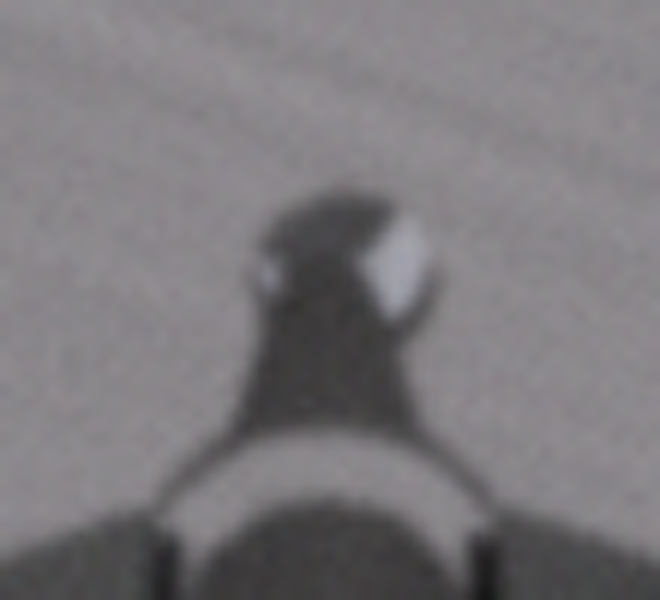

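>>> {"op": "servo_tool", "data": {
  "plan": [
    [0.0,0.2,4,0,0],
    [0.0,0,4,0,0],
    [0.0,0,3,0,0],
    [0.0,0,2,0,0],
    [0.0,0,2,0,0],
    [0.0,0,2,0,0],
    [0.0,0,0,0,0],
    [0.0,0,0,0,0]
  ]
}}

```text
time: 8.4
eef_pos: [0.5458, 0.2115, 0.1185]
ee_rot: [-1.571, -0.0, -1.45]
wrist_force: [0.1, -0.2, -1.1]
gripper_width: 0.164
```

```bash
python3 - <<'E'
from h import *
im=snap("wrist","w5"); go(.5457,.2115,.12)
a=im["image"][185:235,225:280]; cv2.imwrite("pics/w5d.png",cv2.resize(a,None,fx=12,fy=12,interpolation=cv2.INTER_CUBIC))
E
```

```text
t 8.45 pos [0.5458 0.2115 0.1185] rot [-1.5706e+00 -1.0000e-04 -1.4500e+00] grip 0.157 F [-0.4 -1.  -1.1]
tool mm [-0.  -1.5 -0.1] turn 0.0
```

View pics/w5d.png

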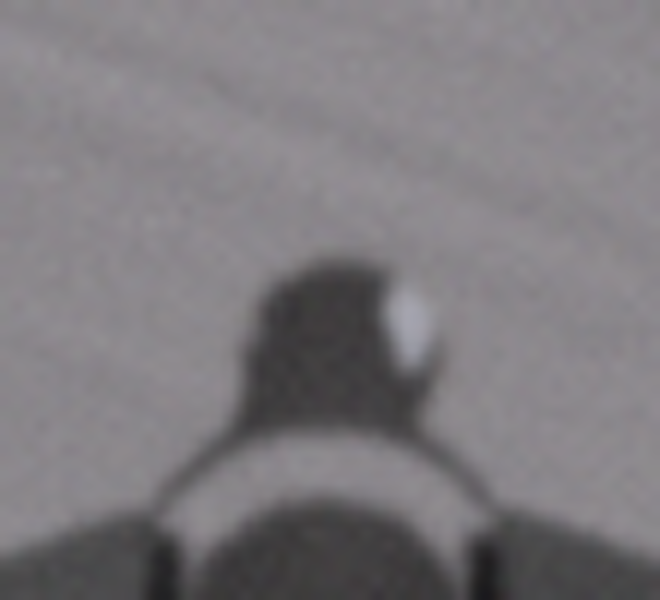

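>>> {"op": "servo_tool", "data": {
  "plan": [
    [0.0,0,1.5,0,0],
    [0.0,0,1.5,0,0],
    [0.0,0,1.5,0,0],
    [0.0,0,1.5,0,0],
    [0.0,0,1.5,0,0],
    [0.0,0,1.5,0,0],
    [0.0,0,0,0,0],
    [0.0,0,0,0,0]
  ]
}}

```text
time: 9.45
eef_pos: [0.5454, 0.2113, 0.1092]
ee_rot: [-1.572, -0.0, -1.45]
wrist_force: [-1.0, -0.1, -1.8]
gripper_width: 0.16
```

>>> {"op": "servo_tool", "data": {
  "plan": [
    [0.0,-0.1,1.5,0.2,0],
    [0.0,-0.1,1.5,0.2,0],
    [0.0,-0.1,1.5,0.2,0],
    [0.0,-0.1,1.5,0.2,0],
    [0.0,-0.1,1.5,0.2,0],
    [0.0,-0.1,1.5,0.2,0],
    [0.0,0,0,0,0],
    [0.0,0,0,0,0]
  ]
}}

```text
time: 10.45
eef_pos: [0.5459, 0.2117, 0.1009]
ee_rot: [-1.572, -0.001, -1.45]
wrist_force: [-3.6, -2.1, 4.6]
gripper_width: 0.164
```

>>> {"op": "servo_tool", "data": {
  "plan": [
    [0.0,-0.1,1.5,0.2,0],
    [0.0,-0.1,1.5,0.2,0],
    [0.0,-0.1,1.5,0.2,0],
    [0.0,-0.1,1.5,0.2,0],
    [0.0,-0.1,1.5,0.2,0],
    [0.0,-0.1,1.5,0.2,0],
    [0.0,0,0,0,0],
    [0.0,0,0,0,0]
  ]
}}

```text
time: 11.45
eef_pos: [0.5465, 0.2123, 0.0915]
ee_rot: [-1.574, -0.001, -1.45]
wrist_force: [-4.2, -2.3, 4.1]
gripper_width: 0.16
```

>>> {"op": "servo_tool", "data": {
  "plan": [
    [0.0,-0.1,1.5,0.2,0],
    [0.0,-0.1,1.5,0.2,0],
    [0.0,-0.1,1.5,0.2,0],
    [0.0,-0.1,1.5,0.1,0],
    [0.0,0,1.5,0,0],
    [0.0,0,1.5,0,0],
    [0.0,0,0,0,0],
    [0.0,0,0,0,0]
  ]
}}

```text
time: 12.45
eef_pos: [0.5471, 0.2127, 0.0824]
ee_rot: [-1.574, -0.001, -1.45]
wrist_force: [-4.2, -1.9, 3.6]
gripper_width: 0.162
```

```bash
python3 - <<'E'
from h import *
im=snap("wrist","w6",(180,130,400,290),3.5); go(.5478,.2130,.071)
E
```

```text
t 12.5 pos [0.5471 0.2128 0.0824] rot [-1.5738e+00 -1.1000e-03 -1.4497e+00] grip 0.163 F [-4.4 -2.7  4.2]
tool mm [-0.1 11.4  0.7] turn 0.0
```

View pics/w6.png

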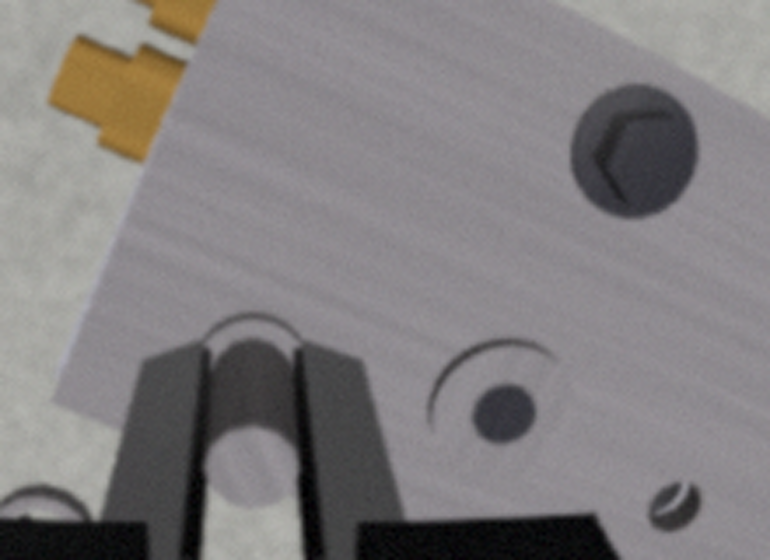

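>>> {"op": "servo_tool", "data": {
  "plan": [
    [0.0,0,1.5,0.2,0],
    [0.0,0,1.5,0.2,0],
    [0.0,0,1.5,0,0],
    [0.0,0,1.5,0,0],
    [0.0,0,1.5,0,0],
    [0.0,0,1.5,0,0],
    [0.0,0,0,0,0],
    [0.0,0,0,0,0]
  ]
}}

```text
time: 13.5
eef_pos: [0.5472, 0.2128, 0.0732]
ee_rot: [-1.574, -0.001, -1.45]
wrist_force: [-5.5, -3.2, 3.3]
gripper_width: 0.161
```

>>> {"op": "servo_tool", "data": {
  "plan": [
    [0.0,0,1,0,0],
    [0.0,0,1,0,0],
    [0.0,0,1,0,0],
    [0.0,0,0.7,0,0],
    [0.0,0,0.7,0,0],
    [0.0,0,0,0,0],
    [0.0,0,0,0,0],
    [0.0,0,0,0,0]
  ]
}}

```text
time: 14.5
eef_pos: [0.5476, 0.213, 0.0707]
ee_rot: [-1.573, -0.001, -1.45]
wrist_force: [-5.9, -3.3, 12.4]
gripper_width: 0.166
```

```bash
python3 - <<'E'
from h import *
im=snap("wrist","w7",(180,130,400,290),3.5); go(.5478,.2130,.071)
E
```

```text
t 14.55 pos [0.5475 0.213  0.0707] rot [-1.5728e+00 -6.0000e-04 -1.4499e+00] grip 0.161 F [-8.1 -3.9 11.9]
tool mm [ 0.1 -0.3  0.2] turn 0.0
```

View pics/w7.png

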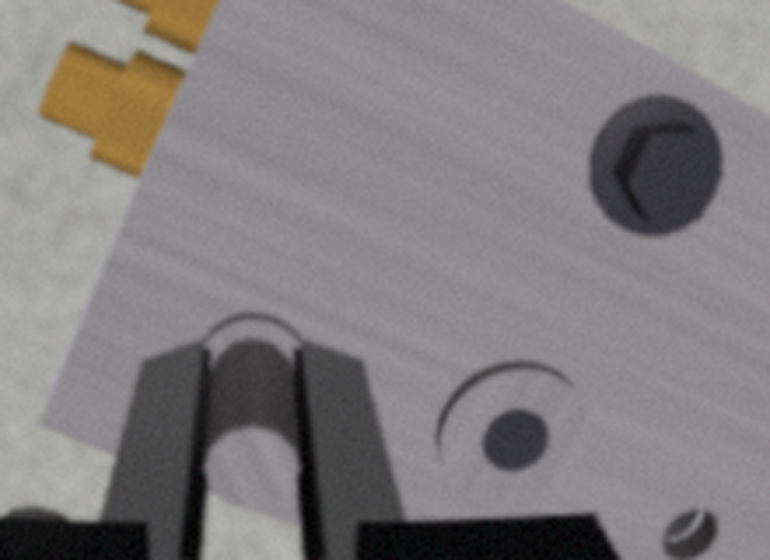

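>>> {"op": "servo_tool", "data": {
  "plan": [
    [0.0,0,0.5,0,0],
    [0.0,0,0.3,0,0],
    [0.0,0,0,0,0],
    [0.0,0,0,0,0],
    [0.0,0,0,0,0],
    [0.0,0,0,0,0],
    [0.0,0,0,0,0],
    [0.0,0,0,0,0]
  ]
}}

```text
time: 15.55
eef_pos: [0.5479, 0.2133, 0.0707]
ee_rot: [-1.572, -0.0, -1.45]
wrist_force: [-7.7, -2.9, 15.9]
gripper_width: 0.164
```

>>> {"op": "servo_tool", "data": {
  "plan": [
    [0.4,0,-0.8,0,0],
    [0.4,0,0,0,0],
    [0.4,0,0,0,0],
    [0.4,0,0,0,0],
    [0.4,0,-15,0,0],
    [0.4,0,-30,0,0],
    [0.4,0,-30,0,0],
    [0.4,0,-30,0,0]
  ]
}}

```text
time: 16.55
eef_pos: [0.5493, 0.2136, 0.1761]
ee_rot: [-1.569, 0.0, -1.45]
wrist_force: [0.1, -0.7, -0.3]
gripper_width: 0.402
```

>>> {"op": "servo_tool", "data": {
  "plan": [
    [0.4,0,0,0,0],
    [0.4,0,0,0,0],
    [0.4,0,0,0,0],
    [0.4,0,0,0,0],
    [0.4,0,0,0,0],
    [0.4,0,0,0,0],
    [0.4,0,0,0,0],
    [0.4,0,0,0,0]
  ]
}}

```text
time: 17.55
eef_pos: [0.549, 0.2135, 0.174]
ee_rot: [-1.571, -0.0, -1.45]
wrist_force: [0.2, -0.8, -1.0]
gripper_width: 0.399
```

```bash
python3 - <<'E'
from h import *
im=snap("wrist","w8",(180,80,400,290),2.8); go(.5478,.2130,.071)
a=im["image"]
E
```

```text
t 17.6 pos [0.549  0.2135 0.1741] rot [-1.5707e+00 -1.0000e-04 -1.4500e+00] grip 0.404 F [-0.5 -0.1  0.4]
tool mm [  0.4 103.1  -1.3] turn 0.0
```

View pics/w8.png

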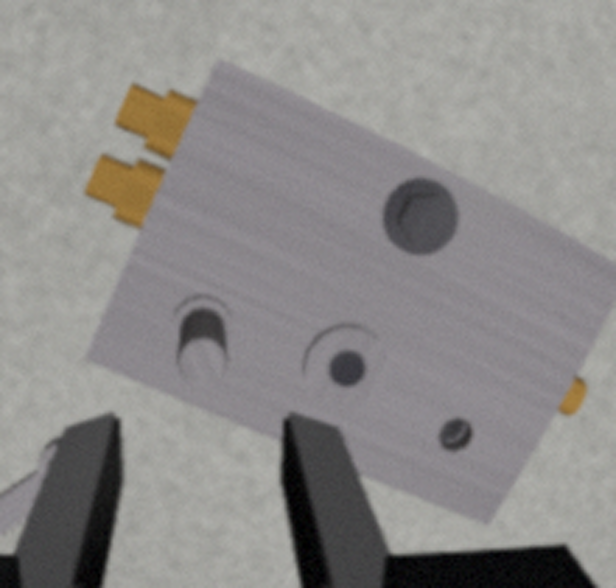

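```bash
python3 - <<'E'
from h import *
im=np.load("pics/w8.npy",allow_pickle=True).item()
a=im["image"][215:255,322:362]; cv2.imwrite("pics/w8d.png",cv2.resize(a,None,fx=14,fy=14,interpolation=cv2.INTER_CUBIC))
cr=castw(im,(456.5)/2.8-.5+180,434.5/2.8-.5+80,.06); pt=castw(im,203.5/2.8-.5+180,363/2.8-.5+80,.104); hx=castw(im,421/2.8-.5+180,217/2.8-.5+80,.071)
print(cr,pt,hx,np.hypot(*(cr-pt)[:2]), np.arctan2(*(pt-cr)[[1,0]])-np.pi/2)
f=lambda p:((np.array(p)-[322,215]+.5)*14-.5).round(0)
for q in [(.5148,.1093)]:
  for z in (.05,.06): print(f(projw(im,[*q,z])))
E
```

```text
[0.51476866 0.10826071 0.06      ] [0.54709447 0.2131584  0.104     ] [0.59849187 0.14269377 0.071     ] 0.10976558487011633 -0.29893079227598474
[248. 233.]
[282. 281.]
```

View pics/w8d.png

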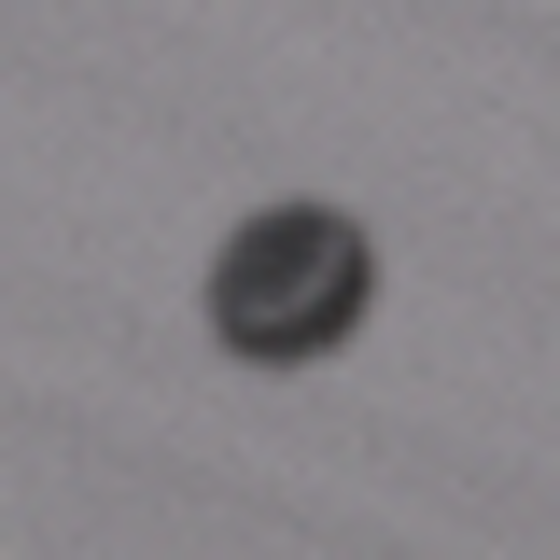

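```bash
python3 - <<'E'
from h import *
im=np.load("pics/w1.npy",allow_pickle=True).item()
print("gauge",castw(im,200,25,.01),castw(im,175,3,.14))
im=np.load("pics/top0.npy",allow_pickle=True).item(); print(cast(im,305,134,.14))
go(.6358,-.187,.18)
E
```

```text
gauge [ 0.746708   -0.11657323  0.01      ] [ 0.72557904 -0.12255948  0.14      ]
[ 0.74769941 -0.11598843  0.14      ]
t 17.6 pos [0.549  0.2135 0.1741] rot [-1.5707e+00 -1.0000e-04 -1.4500e+00] grip 0.404 F [-0.5 -0.1  0.4]
tool mm [408.   -5.9  37.9] turn 0.0
```

>>> {"op": "servo_tool", "data": {
  "plan": [
    [0.5,55,0,5,0],
    [0.5,60,0,5,0],
    [0.5,60,0,5,0],
    [0.5,60,0,5,0],
    [0.5,60,0,6,0],
    [0.5,60,0,6,0],
    [0.5,53,0,6,0],
    [0.5,0,0,0,0]
  ]
}}

```text
time: 18.6
eef_pos: [0.6364, -0.1913, 0.1734]
ee_rot: [-1.571, -0.001, -1.455]
wrist_force: [0.4, -0.2, 0.2]
gripper_width: 0.501
```

```bash
python3 - <<'E'
from h import *
im=snap("wrist","w9",(200,110,310,270),3.5); go(.6358,-.187,.066)
E
```

```text
t 18.65 pos [ 0.6358 -0.1887  0.1734] rot [-1.5714e+00  5.0000e-04 -1.4530e+00] grip 0.496 F [ 0.4 -0.5  0.2]
tool mm [ -1.7 107.4   0.2] turn 0.0
```

View pics/w9.png

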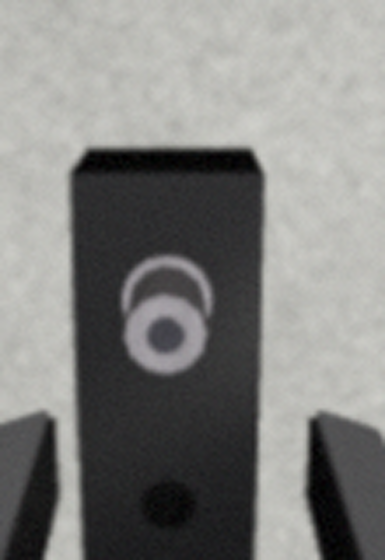

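```bash
python3 - <<'E'
from h import *
im=np.load("pics/w9.npy",allow_pickle=True).item()
p=castw(im,165.5/3.5-.5+200,335/3.5-.5+110,.095); print(p); go(p[0],p[1],.066)
E
```

```text
[ 0.63496994 -0.18672879  0.095     ]
t 18.65 pos [ 0.6358 -0.1887  0.1734] rot [-1.5714e+00  5.0000e-04 -1.4530e+00] grip 0.496 F [ 0.4 -0.5  0.2]
tool mm [ -2.  107.4  -0.6] turn 0.0
```

>>> {"op": "servo_tool", "data": {
  "plan": [
    [0.5,0,15,-0.5,0],
    [0.5,0,30,0,0],
    [0.5,0,30,0,0],
    [0.5,0,25,0,0],
    [0.5,0,7,0,0],
    [0.5,0,0,0,0],
    [0.5,0,0,0,0],
    [0.0,0,0,0,0]
  ]
}}

```text
time: 19.65
eef_pos: [0.6361, -0.1872, 0.0683]
ee_rot: [-1.569, -0.001, -1.45]
wrist_force: [-0.2, -0.3, 0.1]
gripper_width: 0.431
```

>>> {"op": "servo_tool", "data": {
  "plan": [
    [0.0,0,0,0,0],
    [0.0,0,0,0,0],
    [0.0,0,0,0,0],
    [0.0,0,0,0,0],
    [0.0,0,-10,0,0],
    [0.0,0,-25,0,0],
    [0.0,0,-35,0,0],
    [0.0,0,-35,0,0]
  ]
}}

```text
time: 20.65
eef_pos: [0.6351, -0.1869, 0.1731]
ee_rot: [-1.571, 0.0, -1.45]
wrist_force: [-0.5, -0.8, 0.4]
gripper_width: 0.227
```

```bash
python3 - <<'E'
from h import *
go(.5148,.1089,.16,-1.45)
E
```

```text
t 20.65 pos [ 0.6351 -0.1869  0.1731] rot [-1.5714e+00  3.0000e-04 -1.4500e+00] grip 0.227 F [-0.5 -0.8  0.4]
tool mm [-308.1   13.1  -83.8] turn -0.0
```

>>> {"op": "servo_tool", "data": {
  "plan": [
    [0.0,-50,0,-14,0],
    [0.0,-55,0,-15,0],
    [0.0,-55,0,-15,0],
    [0.0,-55,0,-15,0],
    [0.0,-55,0,-15,0],
    [0.0,-38,0,-10,0],
    [0.0,0,8,0,0],
    [0.0,0,0,0,0]
  ]
}}

```text
time: 21.65
eef_pos: [0.5147, 0.1081, 0.1636]
ee_rot: [-1.572, -0.001, -1.45]
wrist_force: [-0.3, 0.3, -1.0]
gripper_width: 0.224
```

>>> {"op": "servo_tool", "data": {
  "plan": [
    [0.0,0,15,0,0],
    [0.0,0,15,0,0],
    [0.0,0,0,0,0],
    [0.0,0,0,0,0],
    [0.0,0,0,0,0],
    [0.0,0,0,0,0],
    [0.0,0,0,0,0],
    [0.0,0,0,0,0]
  ]
}}

```text
time: 22.65
eef_pos: [0.5149, 0.1087, 0.1342]
ee_rot: [-1.57, -0.0, -1.45]
wrist_force: [-0.0, 0.7, -0.6]
gripper_width: 0.226
```

```bash
python3 - <<'E'
from h import *
im=snap("wrist","w10"); go(.5148,.1089,.12)
a=im["image"][170:235,215:290]; cv2.imwrite("pics/w10d.png",cv2.resize(a,None,fx=10,fy=9,interpolation=cv2.INTER_CUBIC))
s=manip.read_state()["eef_pos"]
f=lambda p:((np.array(p)-[215,170]+.5)*[10,9]-.5).round(0)
e=.0058*np.array([.993,.12,0])
print("tip",f(projw(im,s-[0,0,.0493])),"front edge", f(projw(im,s-[0,0,.0493]+e)),"cr",f(projw(im,[.5148,.1084,.06])),f(projw(im,[.5148+.007,.1084+.0008,.06])))
E
```

```text
t 22.7 pos [0.5149 0.1087 0.1341] rot [-1.5706e+00 -1.0000e-04 -1.4499e+00] grip 0.228 F [-0.8 -0.  -2.1]
tool mm [-0.2 14.1 -0.1] turn 0.0
tip [375. 408.] front edge [376. 347.] cr [378. 326.] [378. 258.]
```

View pics/w10d.png

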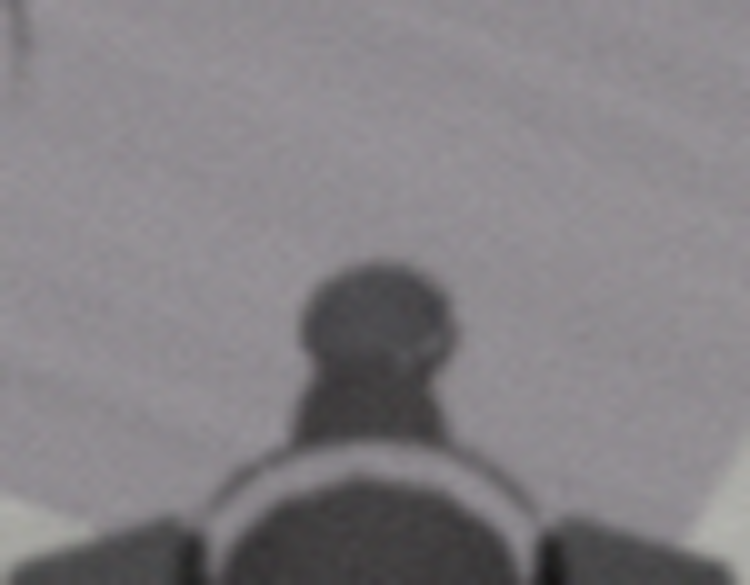

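View pics/w10.png

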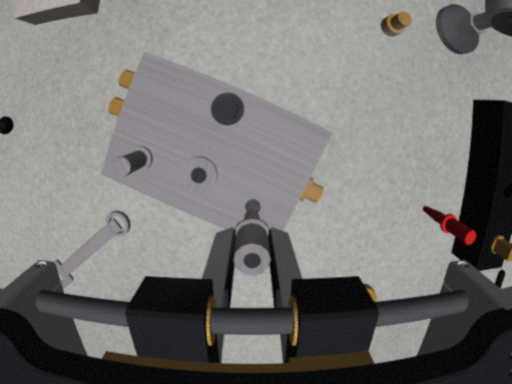

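>>> {"op": "servo_tool", "data": {
  "plan": [
    [0.0,0,8,0,0],
    [0.0,0,8,0,0],
    [0.0,0,4,0,0],
    [0.0,0,2,0,0],
    [0.0,0,1.5,0,0],
    [0.0,0,1.5,0,0],
    [0.0,0,1.5,0,0],
    [0.0,0,0,0,0]
  ]
}}

```text
time: 23.7
eef_pos: [0.5148, 0.1086, 0.1075]
ee_rot: [-1.571, -0.0, -1.45]
wrist_force: [0.1, -0.0, -0.8]
gripper_width: 0.226
```

>>> {"op": "servo_tool", "data": {
  "plan": [
    [0.0,0,1.5,0,0],
    [0.0,0,1.5,0,0],
    [0.0,0,1.5,0,0],
    [0.0,0,1.5,0,0],
    [0.0,0,1.5,0,0],
    [0.0,0,1.5,0,0],
    [0.0,0,1,0,0],
    [0.0,0,0,0,0]
  ]
}}

```text
time: 24.7
eef_pos: [0.5148, 0.1086, 0.0974]
ee_rot: [-1.571, -0.0, -1.45]
wrist_force: [-0.2, -0.3, -0.2]
gripper_width: 0.224
```

>>> {"op": "servo_tool", "data": {
  "plan": [
    [0.0,0,1.5,0,0],
    [0.0,0,1.5,0,0],
    [0.0,0,1.5,0,0],
    [0.0,0,1.5,0,0],
    [0.0,0,1.5,0,0],
    [0.0,0,1.5,0,0],
    [0.0,0,1.5,0,0],
    [0.0,0,0,0,0]
  ]
}}

```text
time: 25.7
eef_pos: [0.5148, 0.1086, 0.0869]
ee_rot: [-1.571, -0.0, -1.45]
wrist_force: [-0.3, -0.9, -0.0]
gripper_width: 0.226
```

>>> {"op": "servo_tool", "data": {
  "plan": [
    [0.0,0,1.5,0,0],
    [0.0,0,1.5,0,0],
    [0.0,0,1.5,0,0],
    [0.0,0,1.5,0,0],
    [0.0,0,1.5,0,0],
    [0.0,0,1.5,0,0],
    [0.0,0,1.5,0,0],
    [0.0,0,0,0,0]
  ]
}}

```text
time: 26.7
eef_pos: [0.5148, 0.1086, 0.0764]
ee_rot: [-1.571, -0.0, -1.45]
wrist_force: [0.4, -1.1, -0.5]
gripper_width: 0.225
```

>>> {"op": "servo_tool", "data": {
  "plan": [
    [0.0,0,1.5,0,0],
    [0.0,0,1.5,0,0],
    [0.0,0,1.5,0,0],
    [0.0,0,1,0,0],
    [0.0,0,1,0,0],
    [0.0,0,0.5,0,0],
    [0.0,0,0,0,0],
    [0.0,0,0,0,0]
  ]
}}

```text
time: 27.7
eef_pos: [0.5149, 0.1086, 0.0696]
ee_rot: [-1.571, -0.0, -1.45]
wrist_force: [-0.3, 0.2, -0.9]
gripper_width: 0.228
```

>>> {"op": "servo_tool", "data": {
  "plan": [
    [0.0,0,0.5,0,0],
    [0.0,0,0.5,0,0],
    [0.0,0,0.5,0,0],
    [0.0,0,0.5,0,0],
    [0.0,0,0,0,0],
    [0.0,0,0,0,0],
    [0.0,0,0,0,0],
    [0.0,0,0,0,0]
  ]
}}

```text
time: 28.7
eef_pos: [0.5151, 0.1086, 0.0693]
ee_rot: [-1.57, -0.0, -1.45]
wrist_force: [-2.8, -0.1, 11.2]
gripper_width: 0.226
```

>>> {"op": "servo_tool", "data": {
  "plan": [
    [0.0,0,-0.8,0,0],
    [0.45,0,0,0,0],
    [0.45,0,0,0,0],
    [0.45,0,0,0,0],
    [0.45,0,0,0,0],
    [0.45,0,-15,0,0],
    [0.45,0,-30,0,0],
    [0.45,0,-30,0,0]
  ]
}}

```text
time: 29.7
eef_pos: [0.5151, 0.1086, 0.145]
ee_rot: [-1.57, -0.0, -1.45]
wrist_force: [0.6, -0.1, 0.9]
gripper_width: 0.449
```

>>> {"op": "servo_tool", "data": {
  "plan": [
    [0.45,0,-30,0,0],
    [0.45,0,0,-30,0],
    [0.45,0,0,-40,0],
    [0.45,0,0,0,0],
    [0.45,0,0,0,0],
    [0.45,0,0,0,0],
    [0.45,0,0,0,0],
    [0.45,0,0,0,0]
  ]
}}

```text
time: 30.7
eef_pos: [0.4458, 0.1002, 0.1731]
ee_rot: [-1.571, -0.0, -1.45]
wrist_force: [0.2, -0.4, -0.1]
gripper_width: 0.45
```

```bash
python3 - <<'E'
from h import *
im=snap("wrist","w11",(100,30,380,240),2.7); go(.5,.1,.2)
t=snap("top","t11",(175,140,375,250),4); s=snap("scene","s11",(255,140,375,225),6)
E
```

```text
t 30.75 pos [0.4456 0.1002 0.1731] rot [-1.5712 -0.     -1.45  ] grip 0.448 F [ 0.1 -0.1 -0.1]
tool mm [  6.7 -26.9  53.9] turn 0.0
```

View pics/w11.png

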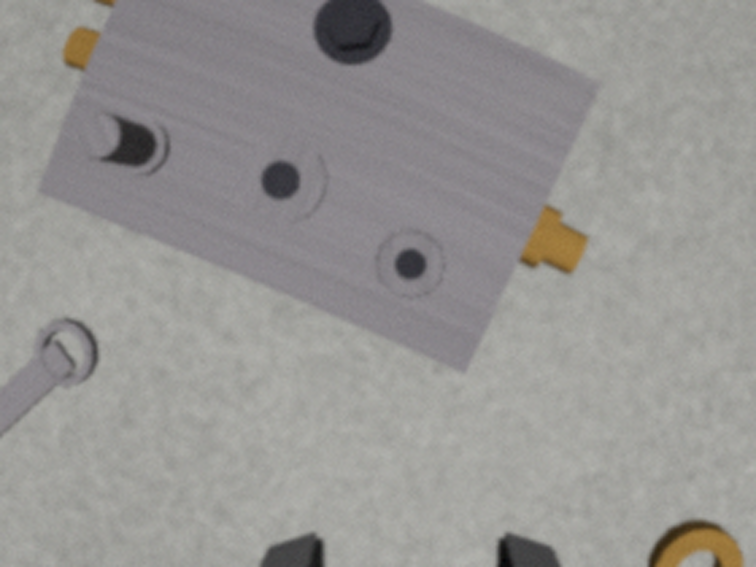

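View pics/s11.png

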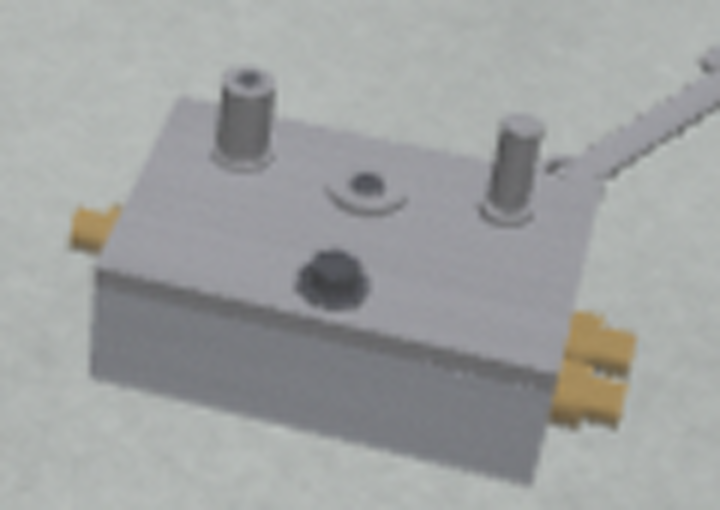

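View pics/t11.png

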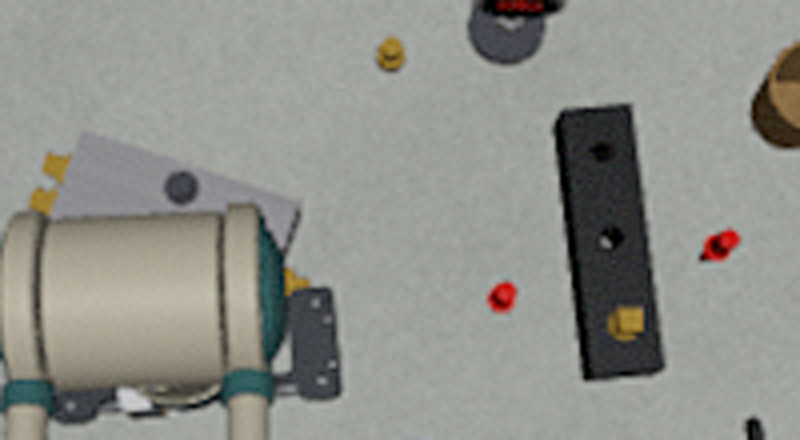

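Pin (right in the scene crop, at about 508,215) and bolt (left, at about 243,160) both stand upright with their collars flat on the square cover. The plug and the red pins have not moved, and the gripper is clear.

```bash
python3 - <<'E'
from h import *
print(ticket.hand_in())
E
```

```text
the job is handed in; nothing more can be done
None
```

I pressed the drift pin home in the cover's left (+y) hole, pressed the loose bolt home in the right (-y) hole, let go, and handed the job in at about 31 s of the 72 s allowed.

- **Pin:** It entered with the cover askew by about 0.06 rad. Pressing it drew the cover into line at roughly 5 N. It seated at 12–16 N, with no further travel when I pushed a little harder.
- **Bolt:** It slid in with almost no force and seated on its flange at about 11 N.
- **Last checks:** The wrist and scene pictures show pin and bolt upright with their collars flat on the cover, and the gripper well clear. The cover's remaining skew was not measured after the bolt went in. Before it went in, I estimated roughly 0.7 mm at the right hole, or about 0.008 rad against the 0.02 allowed. The plug and the red look-alikes had not visibly moved. In the last top picture the arm hid the holes, so that view could not confirm the result.
- **Failed or disagreeing checks:** None failed. The camera and gripper positions agreed to about 0.5 mm.

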